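Put the dust tray back in the fettling unit

ROBOT

A 6-joint arm with a two-finger parallel gripper is mounted at the origin on the work surface. World frame = base frame: x ahead of the robot, y to its left, z up, the work surface at z = 0. Lengths are in mm, angles in rad, forces in N, time in s.
With the tool pointing down it reaches from about 300 to 875 mm from the base axis. Payload 4.2 kg.
Tool frame: the origin (TCP) lies at the centre of the arm's flange, where the gripper is bolted on; the fingertips stand 173 mm ahead of it and the grasp point (between the pads) lies 155 mm ahead of it; z points along the fingers, y is the line along which they close (so a half turn about z gives the same grasp; the last joint's range is limited). The gripper opens to 85 mm and grips with 20 to 120 N. Pads are 22 mm wide; open, the fingers measure 114 mm over their backs; the gripper's body (76 mm by 85 mm) begins 54 mm behind the grasp point. The pads swing forward as they close: fully open they stand 13 mm farther back than shut.
Start: joints at [-1.237, 0.32, 1.565, -0, 1.257, -0.02], TCP at [199.215, -539.385, 404.738] pointing down, gripper open.
Joint ranges: [-3.11, 3.11], [-0.84, 2.01], [0.21, 2.61], [-1.34, 4.49], [0.05, 2.63], [-2.56, 2.56]. Speed limits (rad/s): [2.57, 2.57, 3.14, 3.14, 3.14, 3.14].

INTERFACE

Orientations are given as [roll, pitch, yaw] about the fixed x, y, z axes, in that order (R = Rz(yaw) Ry(pitch) Rx(roll)).
In Python, from station import env gives the robot as it stands. The module is installed in compiled form; this text tells all that it offers.
- The arm moves only by the tool step_arm, never from a script. Its argument "moves" is a list of rows, each a list of 3 entries, a list of its own where there are three numbers: the turn, a rotation vector about the world's x, y, z in units of 90 degrees (1.0 is 90 degrees), then the shift along the world's x, y, z in units of 50 cm (1.0 is 50 cm), then the finger opening in mm, from 0 to 85.4. In form: [[[wx, wy, wz], [x, y, z], fingers], ...]. A call has 1 to 8 rows; each row is the pose to reach, as a shift and turn from the pose commanded when the call began; what a row does not reach only later rows make up. A row lasts 1/8 s, in which the tool goes at most 62.5 mm and 10.7 degrees, less where a joint would pass 70% of its speed; a pose out of reach is approached as far as the arm can. A call with a number of a shift or a turn outside -1 to 1 is refused whole. A call with a gripper value outside its range is refused whole. The fingers move at their own pace and stop on an object; the grip force is fixed at half the most. Time passes only in rows, so rows that repeat a pose let the fingers close. It gives the time, the measured TCP pose, the force, the opening and the grip force at its end, in the units of the state.
- env.get_obs(): the state, without advancing time (a new reading comes with each control period).
- env.capture(name): name is "side" or "top"; returns (picture, depth): 420x560x3 uint8, red, green, blue; 420x560 float32, mm along the optical axis (not along the pixel's ray), 0 where there is no reading.
- env.get_calibration(name): a dict with "camera_matrix" (3x3 intrinsics, pixels), "world_from_camera" (4x4, takes a point from camera to world coordinates). Camera axes: x right, y down, z forward; pixel columns grow to the right and rows downward; lengths in mm; the calibration is good to about 2 mm. A picture is of the moment at which its call begins. get_calibration takes no time and is no camera call.
- env.close_job(): hands the job in; it is judged then, once.
The state is a dict: "time": time; "joints": joint angles; "joint_vel": joint speeds; "joint_torque": joint torques, N m; "eef_pos": TCP position; "eef_rot": TCP orientation; "force": force on the tool from outside, world axes, zero at the start; "moment": the same for the moment, N m; "opening": opening from 0.0 (shut) to 1.0 (fully open); "finger_force": force on a finger pad.
Only numpy, scipy, OpenCV 4.12 (cv2) and the standard library are available. Lean on these libraries where they do the work, as an engineer would, in place of code of your own. Each camera call takes 0.05 s, during which the arm holds its last target. There are 200 camera calls.

TASK

The emptied dust tray of the fettling unit still has its carrying lid clipped on: squeeze the two orange tabs together to free the lid, lift it off and lay it flat, right way up, on the bare bench. Take the tray by its rim and set it down on the unit's base board with its back end at the mouth of the bay, let go of it, then slide it fully home from the front until its front panel is flush against the unit. Leave the jug, the cup, the plaster mould and the brush where they are.

Things in the scene. Friction and masses are not known exactly. Their poses are not given: they have to be found in the camera images.
- tray: blue plastic dust tray, open box 170 long (x) x 112 wide (y) x 34 high, 0.26 kg, walls 4 thick, inner floor z=4; origin at the centre of its underside. Back end at x=+85. At the front a panel 150 wide, x=-90 to -85, z=2 to 48, and a black pull. Mass centre at about x=-20. Starts flat on the bench with the lid on, yaw -0.3 to 1.1 rad.
- rim_left (a point): point on the tray's long rim bead at its +y side, at x=-20, y=51.5, z=29 of the tray. The bead is 9 wide (y=47 to 56), z=24 to 34, along the whole side; it can be pinched across from above, one finger inside the tray.
- rim_right (a point): the same on the -y side, at x=-20, y=-51.5, z=29 of the tray.
- tray_pull (a point): grip point of the black pull on the tray's front, a block 14 wide (y), x=-126 to -90, z=16 to 40 of the tray; this point is at x=-112, y=0, z=30. At the start the mould stands about 15 mm in front of the pull.
- lid: white carrying lid, 0.12 kg: plate 160 (x) x 110 (y), z=16 to 20, a skirt below it (z=0 to 16) and a grey block with two orange tabs on top; origin at the centre of the skirt's underside. On the tray it sits 18 above the tray's origin, same axes; on the bench it stands level on its skirt, origin at z=0.
- lid_grip (a point): midway between the lid's two orange tabs, at x=0, y=0, z=36 of the lid. The tabs stand at y=+22..+30 and -30..-22, 24 wide in x, from z=20 up to z=48: 60 over their outer faces at rest, 47 when squeezed home against stops. Pinch them together along the lid's y axis from above; held squeezed, they carry the lid.
- tab_left (a joint): how far the tab at the lid's +y side is pushed in, 0 to 0.0065 m; sprung, about 2 N to start, 7 N fully in; springs back on release. Its hook catches under the tray's rim and lets go beyond about 0.005; both tabs must be in for the lid to lift.
- tab_right (a joint): the same for the tab at the lid's -y side.
- unit: downdraft fettling unit, fixed: grey housing 260 wide (y) x 230 deep (x=0 to 230), slotted steel top at z=80, on a plywood base board 10 thick, 270 wide, x=-150 to 240, so it juts out in front. Origin on the bench under the mouth's middle. Mouth in the front face x=0, which looks to -x; the tray goes in along +x, back end first.
- bay_mouth (a point): middle of the mouth's lower edge: x=0, y=0, z=10 of the unit, on top of the base board. The mouth is 132 wide and 44 high; flared side walls narrow within 22 mm to a bay 116 wide, 2 mm of play each side of the tray.
- bay_home (a point): where the tray's origin is when fully home: x=85, y=0, z=10 of the unit, the tray's axes parallel to the unit's; its front panel then bears on the unit's face.
- mould: white two-part plaster casting mould, block 100 (x) x 130 (y) x 110 high with black bands, 1.5 kg, origin at the centre of its underside; stands in front of the tray's pull. Leave alone.
- jug: white porcelain jug, 84 across, 125 high, rod handle reaching 82 from the axis at its +x side, pouring lip reaching 67 at -x; origin at the centre of its underside. Stands beside one long side of the tray. Leave alone.
- brush: dusting brush lying flat, 160 long (x), 42 wide, 20 high, origin under its middle; lies beside the other long side of the tray. Leave alone.
- cup: white porcelain cup, 74 across, 70 high, origin at the centre of its underside; stands on the unit's grille. Leave alone.

How it is judged:
By the outcome, as a careful person would: the job done as asked, in the order asked, and still so for the second after the job is handed in, with the robot touching nothing.
It also fails if it takes over 72 s, if anything falls off the work surface, if the arm or the gripper's body presses on something with over 40 N, if the wrist force passes 120 N, or if a joint passes its speed limit or range.

## Working session

There is one attempt and no reset: what is moved stays moved. The work goes in short steps, Python scripts to look and compute and a tool call to move; the robot and the scene stay as the last step left them, time stands still between calls to the robot, and variables do not carry over. Pictures are saved under pics/ and viewed, at most 13 in all, crops included, and the job is handed in when it is done.

Besides the shell and the picture viewer there is one more tool, called after ">>>" as name(argument=value, ...) on one line, values as JSON. step_arm: Moves the arm, as the interface text tells. Its arguments: {"type":"object","properties":{"moves":{"type":"array","items":{"type":"array"}}},"required":["moves"]}

```bash
mkdir -p pics; cat > h.py <<'E'
import numpy as np, cv2
from station import env
def cap(n,f=None):
    p,d=env.capture(n)
    if f: cv2.imwrite('pics/'+f,cv2.cvtColor(p,cv2.COLOR_RGB2BGR))
    c=env.get_calibration(n);K=np.array(c['camera_matrix']);T=np.array(c['world_from_camera'])
    v,u=np.mgrid[0:420,0:560]
    P=np.stack([(u-K[0,2])/K[0,0]*d,(v-K[1,2])/K[1,1]*d,d],-1)
    W=P@T[:3,:3].T+T[:3,3]; W[d==0]=np.nan
    return p,d,W
E
python3 - <<'E'
from h import *
p,d,W=cap('top','t1.png');np.savez('t1.npz',p=p,W=W)
p,d,W=cap('side','s1.png');np.savez('s1.npz',p=p,W=W)
o=env.get_obs();print(o)
for n in('top','side'):
    c=env.get_calibration(n);print(np.round(c['camera_matrix'],1).tolist(),np.round(c['world_from_camera'],3).tolist())
E
```

```text
{'time': 0.1, 'joints': array([-1.23700047e+00,  3.20230959e-01,  1.56555195e+00,  2.33737573e-05,
        1.25745214e+00, -2.00026131e-02]), 'joint_vel': array([-8.46083451e-05, -1.45713090e-03, -2.18467222e-03, -1.88704755e-03,
        2.51493437e-04,  9.90641621e-05]), 'joint_torque': array([-3.11387294e-05, -4.16408372e+01, -2.34704858e+01, -1.58190994e-05,
        4.86924575e-03, -4.19958383e-06]), 'eef_pos': array([ 199.16776861, -539.23831939,  403.96638239]), 'eef_rot': array([-3.13995103e+00, -5.50692865e-05,  3.53791205e-01]), 'force': array([-0.01838623,  0.44168044, -0.72323586]), 'moment': array([-0.01152995, -0.04638242,  0.0505383 ]), 'finger_force': 0.0, 'opening': 1.0003980725528197}
[[379.1, 0.0, 278.0], [0.0, 379.1, 205.5], [0.0, 0.0, 1.0]] [[-0.012, -0.998, 0.068, 427.303], [-1.0, 0.012, 0.008, -41.84], [-0.009, -0.068, -0.998, 1185.636], [0.0, 0.0, 0.0, 1.0]]
[[424.8, 0.0, 285.8], [0.0, 424.8, 218.9], [0.0, 0.0, 1.0]] [[-0.999, -0.032, 0.035, 493.385], [-0.048, 0.571, -0.82, 904.906], [0.006, -0.82, -0.572, 717.548], [0.0, 0.0, 0.0, 1.0]]
```

View pics/t1.png

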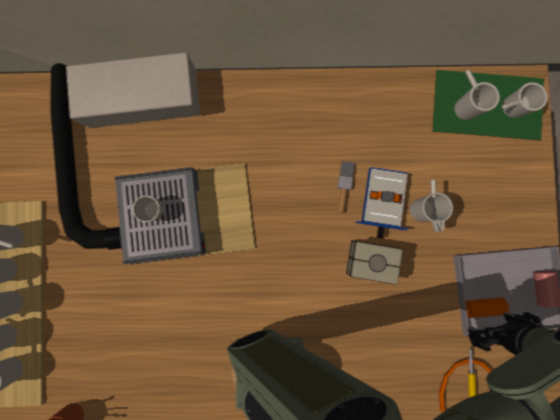

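View pics/s1.png

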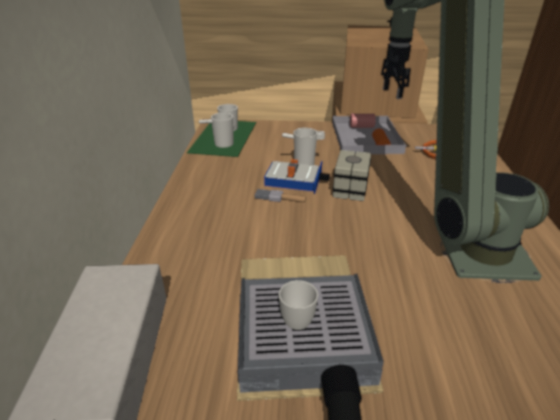

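The top view has world +x up and +y left. The tray with its lid is at about (386,197) px with its pull at (381,230), just in front of the mould (376,262). The jug is to its right and the brush to its left. The unit is at (160,215), with its mouth facing right (world −y) and the board out to x≈252 px.

```bash
python3 - <<'E'
from h import *
z=np.load('t1.npz');p,W=z['p'],z['W'];X,Y,Z=W[...,0],W[...,1],W[...,2]
v,u=np.mgrid[0:420,0:560]
def rect(m,n):
    q=np.c_[X[m],Y[m]].astype(np.float32)
    r=cv2.minAreaRect(q);print(n,m.sum(),'c',np.round(r[0],1),'wh',np.round(r[1],1),'ang',round(r[2],2),'z',np.round(np.median(Z[m]),1),'mean',q.mean(0).round(1))
box=lambda a,b,c,d:(u>=a)&(u<b)&(v>=c)&(v<d)
h=cv2.cvtColor(p,cv2.COLOR_RGB2HSV);H,S,V=h[...,0],h[...,1],h[...,2]
t=box(352,415,160,232)
rect(t&(S<60)&(V>120)&(Z>25),'lidwhite')
blue=t&(H>100)&(H<130)&(S>110);rect(blue,'blue')
org=t&(H<13)&(S>170)&(Z>45);rect(org,'orange')
for s in(0,1):
    m=org&((u<386) if s==0 else (u>=386)); print('tab',X[m].mean(),Y[m].mean(),Z[m].mean(),m.sum())
rect(box(105,210,160,270)&(Z>70)&(Z<95),'unit top')
rect(box(205,262,155,260)&(Z>5),'board')
rect(box(340,410,235,290)&(Z>100),'mould')
rect(box(405,460,175,235)&(Z>30),'jug')
rect(box(334,358,155,216)&(Z>6),'brush')
print('bench z',np.nanmedian(Z[box(260,330,180,250)]))
a=cv2.resize(p[150:290,330:465],None,fx=4,fy=4,interpolation=cv2.INTER_CUBIC)
cv2.imwrite('pics/c1.png',a[...,::-1])
a=cv2.resize(p[155:270,110:265],None,fx=5,fy=5,interpolation=cv2.INTER_CUBIC)
cv2.imwrite('pics/c2.png',a[...,::-1])
E
```

```text
lidwhite 1556 c [ 525.6 -379.8] wh [149.6 159.3] ang 80.65 z 38.3 mean [ 527.5 -359.6]
blue 113 c [ 488.5 -357.5] wh [140.1 121. ] ang 72.02 z 46.8 mean [ 446.1 -342.5]
orange 25 c [ 526.6 -360.1] wh [58.6 22.4] ang 82.98 z 62.9 mean [ 527.2 -360.1]
tab 532.2687012027162 -334.59865887331813 62.706498392157414 12
tab 522.5208627290274 -383.57644611549733 56.6326558448752 13
unit top 6743 c [477.5 343.8] wh [261.  282.2] ang 6.09 z 80.5 mean [475.3 319.7]
board 3889 c [506.5 108.3] wh [175.5 325.5] ang 89.5 z 10.0 mean [496.5 125.1]
mould 1629 c [ 336.7 -310.8] wh [130.6  99.8] ang 79.96 z 110.0 mean [ 336.8 -309.9]
jug 971 c [ 507.7 -467.7] wh [106.6 167.9] ang 86.84 z 102.0 mean [ 490.9 -480.7]
brush 520 c [ 562.  -244.8] wh [ 51.3 159.4] ang 80.78 z 18.2 mean [ 574.8 -241.6]
bench z -0.05971399967540947
```

View pics/c1.png

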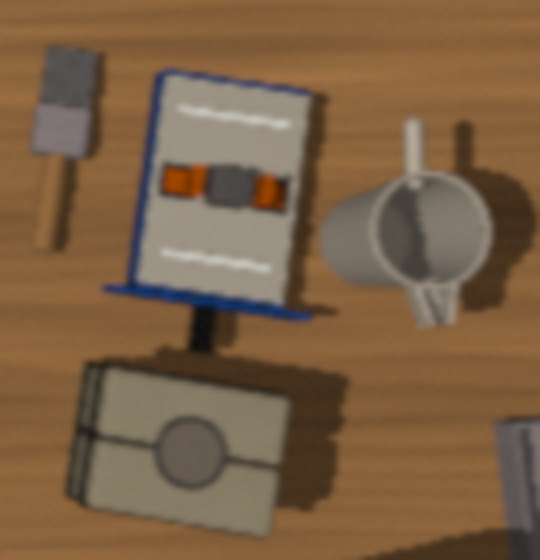

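View pics/c2.png

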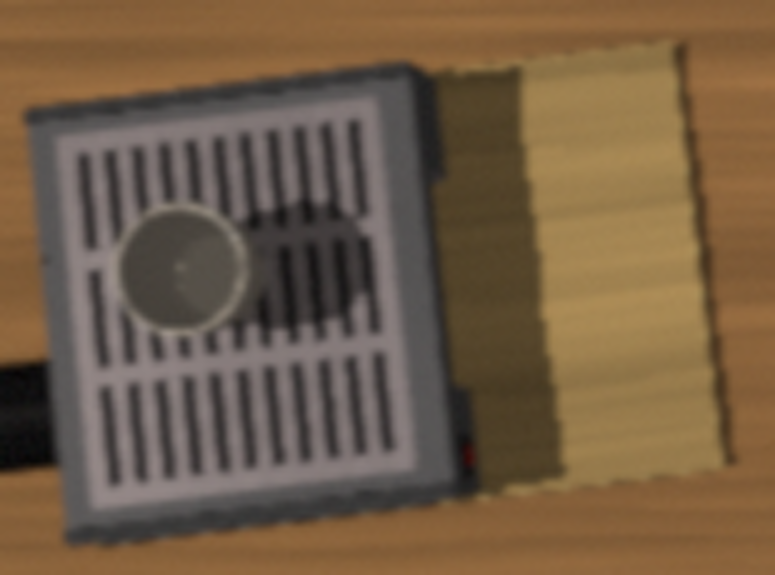

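The crops show the lid's tabs at about (180,181) and (268,192) in c1. The tray's back is up, with a slight negative yaw. In c2 the unit's front face runs from (415,65) to (470,495). I'll refine the poses next.

```bash
cat >> h.py <<'E'
from scipy.optimize import minimize
sig=lambda a:1/(1+np.exp(-np.clip(a/2,-50,50)))
def fit(pts,vals,L,B,x0,c=(0,0)):
    # rectangle LxB centred at local c; pts xy, vals 1 inside/0 outside
    def f(q):
        s,k=np.sin(q[2]),np.cos(q[2]);d=pts-q[:2]
        a=d[:,0]*k+d[:,1]*s-c[0];b=-d[:,0]*s+d[:,1]*k-c[1]
        return ((sig(L/2-abs(a))*sig(B/2-abs(b))-vals)**2).mean()*100
    r=minimize(f,x0,method='Nelder-Mead',options=dict(initial_simplex=np.array(x0)+np.array([[0,0,0],[10,0,0],[0,10,0],[0,0,.1]]),maxiter=800,xatol=1e-3,fatol=1e-6))
    return r.x,r.fun
def plane(n,z):  # xy where each pixel's ray meets height z
    c=env.get_calibration(n);K=np.array(c['camera_matrix']);T=np.array(c['world_from_camera'])
    v,u=np.mgrid[0:420,0:560]
    r=np.stack([(u-K[0,2])/K[0,0],(v-K[1,2])/K[1,1],np.ones(u.shape)],-1)@T[:3,:3].T
    return T[:2,3]+r[...,:2]*((z-T[2,3])/r[...,2:])
E
python3 - <<'E'
from h import *
z=np.load('t1.npz');p,W=z['p'],z['W'];Z=W[...,2]
v,u=np.mgrid[0:420,0:560]
h=cv2.cvtColor(p,cv2.COLOR_RGB2HSV);H,S,V=h[...,0],h[...,1],h[...,2]
def go(n,m,box,zz,L,B,x0,c=(0,0)):
    b=(u>=box[0])&(u<box[1])&(v>=box[2])&(v<box[3])
    P=plane('top',zz);r,e=fit(P[b],m[b].astype(float),L,B,x0,c);print(n,r.round(3),round(e,3))
white=(S<75)&(V>95)
m=white|((Z>40)&(H<40)|(Z>52)); 
m=cv2.morphologyEx(m.astype(np.uint8),cv2.MORPH_CLOSE,np.ones((3,3)))>0
go('lid',m,(358,410,164,226),38,160,110,[527,-360,-.15])
go('lid Z',(Z>35.5)&~((H>100)&(S>110)&(u<0)),(358,410,164,220),38,160,110,[527,-360,-.15])
go('tray+lid Z>25',(Z>25),(358,410,164,222),36,165,112,[527,-360,-.15],(0,0))
go('unit',(Z>60),(100,235,150,280),80,230,260,[475,215,1.68],(115,0))
go('board',(Z>5),(200,275,150,270),10,390,270,[475,215,1.68],(45,0))
go('mould',Z>70,(335,412,232,290),110,100,130,[337,-310,-.15])
# jug: points near z>30, low
m=(u>400)&(u<462)&(v>165)&(v<240)&(Z>118);q=W[m][:,:2];print('jug rim',q.mean(0),q.min(0),q.max(0))
m=(u>334)&(u<358)&(v>155)&(v<216)&(Z>8);q=W[m][:,:2];print('brush',cv2.boxPoints(cv2.minAreaRect(q.astype(np.float32))).round().tolist())
E
```

```text
lid [ 5.29604e+02 -3.58339e+02 -1.68000e-01] 3.902
lid Z [ 5.29210e+02 -3.60126e+02 -1.64000e-01] 7.341
tray+lid Z>25 [ 5.30412e+02 -3.59487e+02 -1.62000e-01] 1.881
unit [492.771 202.505   1.681] 3.027
board [492.963 204.378   1.685] 2.159
mould [ 3.38179e+02 -3.06592e+02 -1.81000e-01] 2.02
jug rim [ 490.33353723 -481.13963797] [ 423.16704152 -520.01822861] [ 569.63056821 -436.75217964]
brush [[481.0, -248.0], [638.0, -274.0], [645.0, -232.0], [487.0, -207.0]]
```

>>> step_arm(moves=[[[0, 0, -0.33], [0.66, 0.36, -0.05], 85], [[0, 0, -0.33], [0.66, 0.36, -0.05], 85], [[0, 0, -0.33], [0.66, 0.36, -0.05], 85], [[0, 0, -0.33], [0.66, 0.36, -0.05], 85], [[0, 0, -0.33], [0.66, 0.36, -0.05], 85], [[0, 0, -0.33], [0.66, 0.36, -0.05], 85], [[0, 0, -0.33], [0.66, 0.36, -0.05], 85], [[0, 0, -0.33], [0.66, 0.36, -0.1], 85]])

```text
time: 1.1
eef_pos: [530.4, -359.0, 355.7]
eef_rot: [3.14, -0.003, -0.163]
force: [-0.4, 0.5, -0.8]
opening: 0.995
finger_force: 0.0
```

>>> step_arm(moves=[[[0, 0, 0], [0, 0, -0.12], 85], [[0, 0, 0], [0, 0, -0.22], 85], [[0, 0, 0], [0, 0, -0.28], 85], [[0, 0, 0], [0, 0, -0.28], 85], [[0, 0, 0], [0, 0, -0.28], 42], [[0, 0, 0], [0, 0, -0.28], 42], [[0, 0, 0], [0, 0, -0.28], 42], [[0, 0, 0], [0, 0, -0.28], 42]])

```text
time: 2.1
eef_pos: [529.9, -359.3, 219.0]
eef_rot: [3.14, -0.005, -0.165]
force: [-2.2, 3.6, 11.8]
opening: 0.502
finger_force: 47.3
```

```bash
python3 - <<'E'
from h import *
p,d,W=cap('side');a=cv2.resize(p[100:220,230:390],None,fx=5,fy=5,interpolation=cv2.INTER_CUBIC)
cv2.imwrite('pics/s2.png',a[...,::-1]);o=env.get_obs();print(o['eef_pos'],o['force'],o['opening'],o['finger_force'])
E
```

```text
[ 529.89615746 -359.34670497  218.96069568] [-1.26643205  3.44811679 12.54502082] 0.506344150810529 47.32459008693695
```

View pics/s2.png

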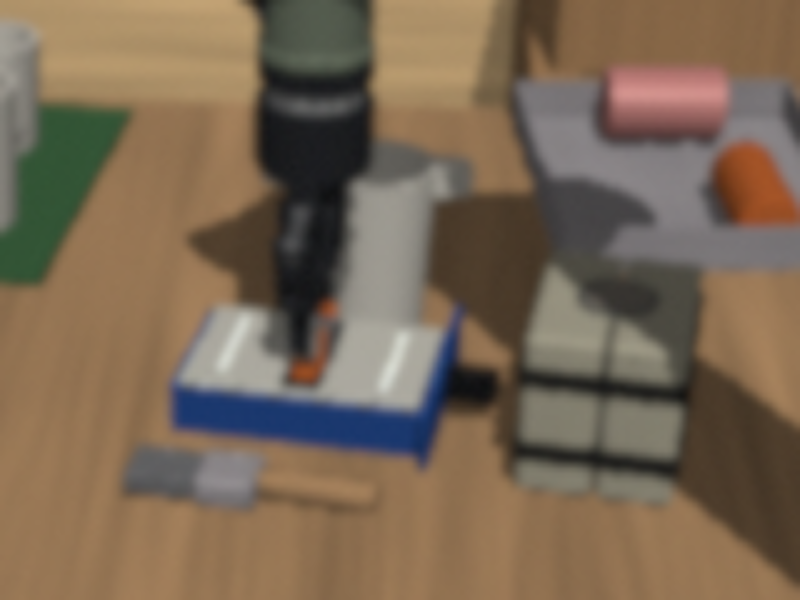

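The finger sits on the near tab at about (300,340), and the lid is still on the tray. I'll lift gently and check.

>>> step_arm(moves=[[[0, 0, 0], [0, 0, 0.02], 38], [[0, 0, 0], [0, 0, 0.04], 38], [[0, 0, 0], [0, 0, 0.07], 38], [[0, 0, 0], [0, 0, 0.1], 38], [[0, 0, 0], [0, 0, 0.14], 38], [[0, 0, 0], [0, 0, 0.14], 38]])

```text
time: 2.9
eef_pos: [529.7, -359.7, 287.0]
eef_rot: [3.14, -0.004, -0.165]
force: [-0.2, -0.3, -1.4]
opening: 0.48
finger_force: 63.4
```

```bash
python3 - <<'E'
from h import *
p,d,W=cap('side');a=cv2.resize(p[100:220,230:390],None,fx=5,fy=5,interpolation=cv2.INTER_CUBIC)
cv2.imwrite('pics/s3.png',a[...,::-1]);o=env.get_obs();print(o['eef_pos'],o['force'],o['opening'],o['finger_force'])
E
```

```text
[ 529.29528237 -359.47470416  285.62148625] [ 0.42793424 -0.45014361 -1.90165999] 0.4806232564264745 63.43006610870361
```

View pics/s3.png

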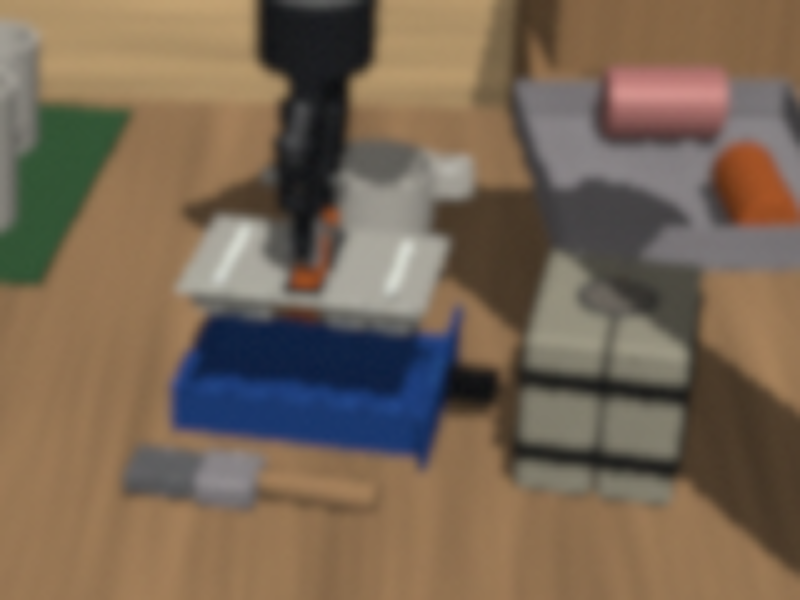

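The lid is free and hanging level at about (310,270), and the tray is still in place. I'll carry it to bare bench near (430,−100).

>>> step_arm(moves=[[[0, 0, 0], [-0.04, 0.12, 0.04], 38], [[0, 0, 0], [-0.08, 0.24, 0.04], 38], [[0, 0, 0], [-0.14, 0.36, 0.03], 38], [[0, 0, 0], [-0.19, 0.48, 0.0], 38], [[0, 0, 0], [-0.2, 0.52, -0.06], 38], [[0, 0, 0], [-0.2, 0.52, -0.12], 38], [[0, 0, 0], [-0.2, 0.52, -0.15], 38], [[0, 0, 0], [-0.2, 0.52, -0.15], 38]])

```text
time: 3.95
eef_pos: [428.5, -99.1, 208.5]
eef_rot: [-3.141, 0.004, -0.164]
force: [0.1, -0.3, -1.5]
opening: 0.477
finger_force: 63.4
```

```bash
python3 - <<'E'
from h import *
o=env.get_obs();print(o['eef_pos'],o['eef_rot'],o['force'],o['opening'],o['finger_force'])
p,d,W=cap('top');np.savez('t2.npz',p=p,W=W)
X,Y,Z=W[...,0],W[...,1],W[...,2]
m=(abs(X-430)<90)&(abs(Y+100)<60)&(Z<45)&(Z>8)
A=np.c_[X[m],Y[m],np.ones(m.sum())];print(m.sum(),np.percentile(Z[m],[10,50,90]),np.linalg.lstsq(A,Z[m],rcond=None)[0])
E
```

```text
[428.53740586 -99.0909061  208.45524477] [-3.14133471  0.00400772 -0.16431287] [ 0.07788922 -0.33289051 -1.50221762] 0.4769340808338653 63.37488412857056
496 [24.46721776 27.08903016 30.13644584] [-7.87373018e-03  5.55943861e-03  3.09199850e+01]
```

>>> step_arm(moves=[[[0, 0, 0], [0, 0, -0.007], 38], [[0, 0, 0], [0, 0, -0.012], 38], [[0, 0, 0], [0, 0, -0.014], 38], [[0, 0, 0], [0, 0, -0.014], 38]])

```text
time: 4.5
eef_pos: [429.2, -99.4, 202.8]
eef_rot: [3.141, -0.0, -0.165]
force: [0.4, -0.4, -0.7]
opening: 0.485
finger_force: 63.4
```

>>> step_arm(moves=[[[0, 0, 0], [0, 0, -0.003], 38], [[0, 0, 0], [0, 0, -0.003], 38], [[0, 0, 0], [0, 0, -0.003], 60], [[0, 0, 0], [0, 0, -0.003], 84], [[0, 0, 0], [0, 0, -0.003], 84], [[0, 0, 0], [0, 0, -0.003], 84], [[0, 0, 0], [0, 0, 0.06], 84], [[0, 0, 0], [0, 0, 0.16], 84]])

```text
time: 5.5
eef_pos: [428.7, -99.3, 282.5]
eef_rot: [-3.141, 0.004, -0.165]
force: [1.1, 0.0, 0.4]
opening: 0.981
finger_force: 0.0
```

```bash
python3 - <<'E'
from h import *
p,d,W=cap('top','t3.png');Z=W[...,2]
v,u=np.mgrid[0:420,0:560]
h=cv2.cvtColor(p,cv2.COLOR_RGB2HSV);H,S,V=h[...,0],h[...,1],h[...,2]
b=(u>=350)&(u<412)&(v>=160)&(v<232)
m=(H>100)&(H<135)&(S>110)
m=cv2.morphologyEx(m.astype(np.uint8),cv2.MORPH_CLOSE,np.ones((5,5)))>0
b2=b&(v<222)
P=plane('top',34)
r,e=fit(P[b2],m[b2].astype(float),172,112,[529,-359,-.165]);print('tray',r.round(3),e)
X,Y=W[...,0],W[...,1]
q=(b&(Z>41)&(Z<55)&m);print('panel',q.sum(),X[q].mean(),Y[q].mean())
s=m[150:290,330:465]; 
k=(abs(X-430)<90)&(abs(Y+100)<60)&(Z<30)&(Z>8);print('lid',k.sum(),np.percentile(Z[k],[10,50,90]))
a=cv2.resize(p[150:290,270:430],None,fx=5,fy=4.2,interpolation=cv2.INTER_CUBIC)
a=cv2.resize(p[150:270,270:430],None,fx=5,fy=5,interpolation=cv2.INTER_CUBIC)
cv2.imwrite('pics/c3.png',a[...,::-1])
E
```

```text
tray [ 5.26022e+02 -3.56126e+02 -1.76000e-01] 1.1206910326661532
panel 80 444.92906129447346 -341.2244696148205
lid 367 [16.90146293 20.18414596 23.40311196]
```

View pics/c3.png

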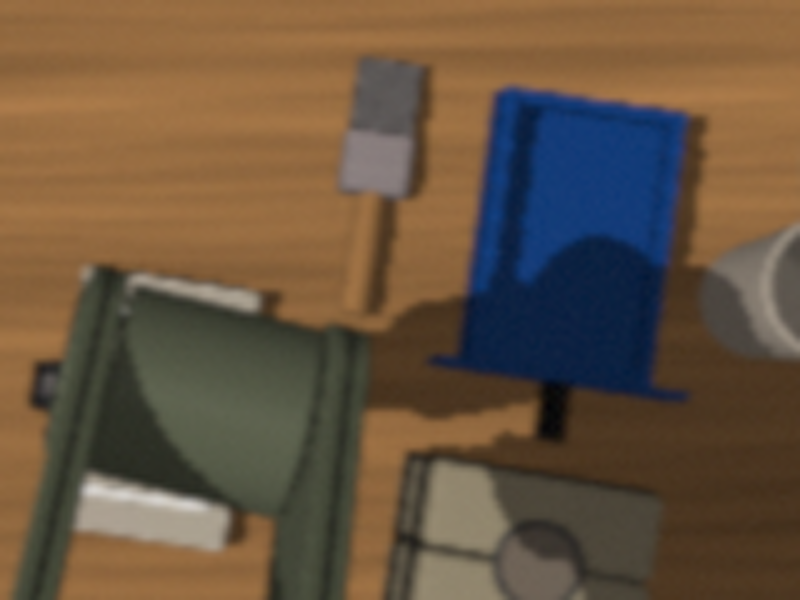

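The tray is open and empty, with rim corners at about (503,88) and (688,113) in the crop and panel ends at (430,360) and (688,398). The lid lies under the arm, level, with its plate at z≈20.

```bash
python3 - <<'E'
from h import *
def pt(cx,cy,z):
    u,v=270+cx/5-.4,150+cy/5-.4
    P=plane('top',z).astype(np.float32);return np.array([cv2.remap(P[...,i].copy(),np.float32([[u]]),np.float32([[v]]),1)[0,0] for i in(0,1)])
a,b=pt(503,88,34),pt(688,113,34);c,d=pt(430,358,48),pt(688,396,48)
print(a,b,c,d,np.linalg.norm(a-b),np.linalg.norm(c-d))
for A,B,off in((a,b,85),(c,d,-88)):
    y=(A-B)/np.linalg.norm(A-B);yaw=np.arctan2(-y[0],y[1]);x=np.array([np.cos(yaw),np.sin(yaw)]);print((A+B)/2-off*x,yaw)
for cx,cy in((-.165,0),):
    k,s=np.cos(cx),np.sin(cx);R=np.array([[k,-s],[s,k]])
    print('rimL',R@[-20,51.5]+[528.5,-359])
E
```

```text
[ 619.9847 -316.2132] [ 603.07404 -428.53857] [ 455.08163 -264.65027] [ 430.46814 -417.87772] 113.591194 155.19174
[ 527.47656 -359.72168] -0.14942832
[ 529.6611  -355.22083] -0.1592731
rimL [ 517.23062794 -304.91440808]
```

>>> step_arm(moves=[[[0, 0, 0], [0.08, -0.12, 0.02], 34], [[0, 0, 0], [0.14, -0.24, 0.02], 34], [[0, 0, 0], [0.176, -0.36, 0.02], 34], [[0, 0, 0], [0.176, -0.411, -0.02], 34], [[0, 0, 0], [0.176, -0.411, -0.12], 34], [[0, 0, 0], [0.176, -0.411, -0.18], 34], [[0, 0, 0], [0.176, -0.411, -0.197], 34], [[0, 0, 0], [0.176, -0.411, -0.197], 34]])

```text
time: 6.55
eef_pos: [517.4, -304.9, 184.3]
eef_rot: [3.141, -0.0, -0.164]
force: [0.5, -0.3, 0.3]
opening: 0.402
finger_force: 0.0
```

Clear of contact. I'll close on the rim and lift a little.

>>> step_arm(moves=[[[0, 0, 0], [0, 0, 0], 0], [[0, 0, 0], [0, 0, 0], 0], [[0, 0, 0], [0, 0, 0], 0], [[0, 0, 0], [0, 0, 0.0], 0], [[0, 0, 0], [0, 0, 0.03], 0], [[0, 0, 0], [0, 0, 0.08], 0], [[0, 0, 0], [0, 0, 0.16], 0], [[0, 0, 0], [0, 0, 0.16], 0]])

```text
time: 7.55
eef_pos: [518.0, -305.4, 267.9]
eef_rot: [3.139, -0.007, -0.165]
force: [-0.3, -0.4, -1.9]
opening: 0.089
finger_force: 59.1
```

```bash
python3 - <<'E'
from h import *
p,d,W=cap('side');a=cv2.resize(p[80:230,200:400],None,fx=4,fy=4,interpolation=cv2.INTER_CUBIC)
cv2.imwrite('pics/s4.png',a[...,::-1])
o=env.get_obs();print(o['eef_pos'],o['force'],o['opening'],o['finger_force'])
p,d,W=cap('top');np.savez('t4.npz',p=p,W=W)
h=cv2.cvtColor(p,cv2.COLOR_RGB2HSV);H,S=h[...,0],h[...,1];m=(H>100)&(H<135)&(S>110)&(W[...,2]>50)
X,Y,Z=W[m].T;z0=Z
A=np.c_[X,Y,np.ones(len(X))];print(np.percentile(Z,[5,20,50,80,95]))
fl=(Z<100);print(fl.sum(),np.linalg.lstsq(A[fl],Z[fl],rcond=None)[0])
E
```

```text
[ 517.28271385 -304.90189523  265.6951898 ] [-0.13980419 -0.17930574 -2.38978381] 0.08821490070360817 59.10147249698639
[ 81.5803751   83.08183809  86.21620914 113.42803851 264.56989071]
316 [1.23899277e-02 3.32314321e-02 9.09598784e+01]
```

View pics/s4.png

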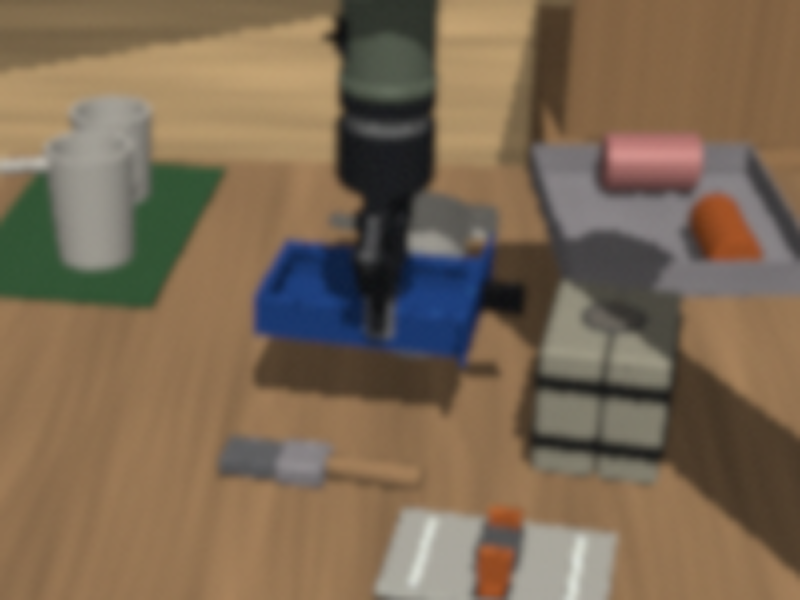

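The tray hangs nearly level from the left rim at about (375,320). The lid lies upright on the bench at about (500,560).

>>> step_arm(moves=[[[0, 0, 0], [0.02, 0, 0.06], 0], [[0, 0, 0], [0.02, 0.06, 0.1], 0], [[0, 0, 0.06], [0.02, 0.14, 0.1], 0], [[0, 0, 0.16], [0.01, 0.22, 0.1], 0], [[0, 0, 0.26], [0, 0.3, 0.1], 0], [[0, 0, 0.36], [-0.03, 0.38, 0.1], 0], [[0, 0, 0.46], [-0.05, 0.46, 0.1], 0], [[0, 0, 0.56], [-0.06, 0.54, 0.1], 0]])

```text
time: 8.65
eef_pos: [485.9, -33.6, 312.5]
eef_rot: [-3.139, 0.003, 0.72]
force: [0.0, 0.0, -1.7]
opening: 0.086
finger_force: 59.2
```

>>> step_arm(moves=[[[0, 0, 0.1], [-0.01, 0.04, 0], 0], [[0, 0, 0.2], [-0.02, 0.08, 0], 0], [[0, 0, 0.3], [-0.04, 0.12, 0], 0], [[0, 0, 0.4], [-0.06, 0.16, 0], 0], [[0, 0, 0.5], [-0.068, 0.2, 0], 0], [[0, 0, 0.58], [-0.068, 0.24, 0], 0], [[0, 0, 0.617], [-0.068, 0.241, 0], 0], [[0, 0, 0.617], [-0.068, 0.241, -0.05], 0]])

```text
time: 9.65
eef_pos: [453.2, 86.0, 288.8]
eef_rot: [3.141, 0.0, 1.685]
force: [0.8, 0.1, -3.2]
opening: 0.092
finger_force: 59.2
```

```bash
python3 - <<'E'
from h import *
o=env.get_obs();print(o['eef_pos'],o['eef_rot'],o['force'],o['opening'],o['finger_force'])
p,d,W=cap('top');np.savez('t5.npz',p=p,W=W)
h=cv2.cvtColor(p,cv2.COLOR_RGB2HSV);H,S=h[...,0],h[...,1];m=(H>100)&(H<135)&(S>110)&(W[...,2]>50)
v,u=np.where(m);print(u.min(),u.max(),v.min(),v.max())
a=cv2.resize(p[150:270,180:340],None,fx=5,fy=5,interpolation=cv2.INTER_CUBIC)
cv2.imwrite('pics/c5.png',a[...,::-1])
E
```

```text
[453.21312246  85.96324217 288.77976129] [3.14065777e+00 1.29449255e-04 1.68542898e+00] [ 0.84883571  0.14493778 -3.22757024] 0.09163714043467858 59.201000332832336
194 260 178 221
```

View pics/c5.png

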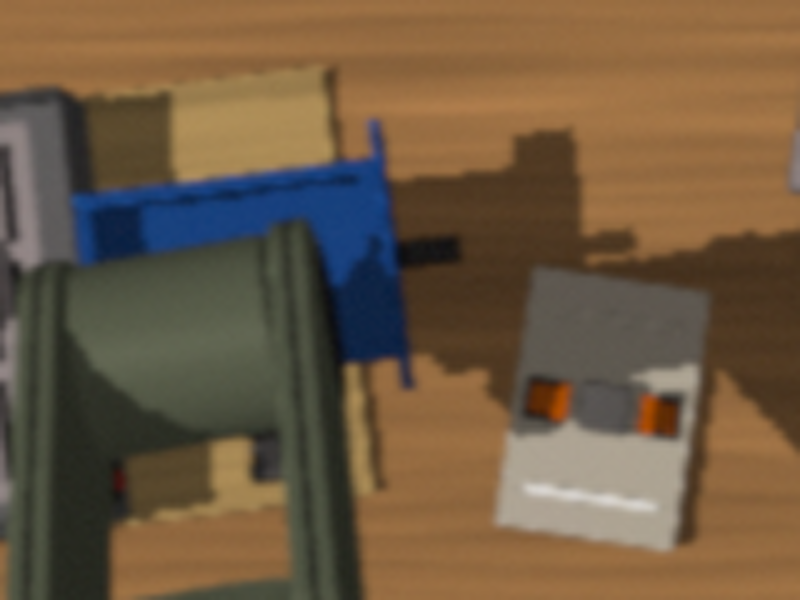

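The tray is over the board with its back-right rim corner at (78,197) and panel ends at (376,122) and (408,385). The pull is at (430,250) and the lid is flat at (605,410). I'll measure its pose in hand.

```bash
python3 - <<'E'
from h import *
def pt(cx,cy,z):
    u,v=180+cx/5-.4,150+cy/5-.4
    P=plane('top',z).astype(np.float32);return np.array([cv2.remap(P[...,i].copy(),np.float32([[u]]),np.float32([[v]]),1)[0,0] for i in(0,1)])
c,d=pt(376,122,153),pt(408,385,153);print(c,d,np.linalg.norm(c-d))
y=(d-c)/np.linalg.norm(c-d);yaw=np.arctan2(-y[0],y[1]);print('panel yaw',yaw)
e=pt(78,197,139);f=pt(372,158,139);x=(e-f)/np.linalg.norm(e-f);print('edge yaw',np.arctan2(x[1],x[0]),np.linalg.norm(e-f))
U=np.array([492.8,203.5]);a=1.683;R=np.array([[np.cos(a),-np.sin(a)],[np.sin(a),np.cos(a)]])
for n,q in(('panelR',c),('panelL',d),('backR',e)):print(n,((q-U)@R).round(1))
print('tcp',((np.array([453.2,86])-U)@R).round(1))
E
```

```text
[585.40283   28.965763] [440.9136    12.717884] 145.3999
panel yaw 1.6827765
edge yaw 1.690763 164.98688
panelR [-183.8  -72.5]
panelL [-183.8   72.9]
backR [-13.5 -53.7]
tcp [-112.3   52.5]
```

>>> step_arm(moves=[[[0, 0, 0], [-0.002, 0.022, -0.06], 0], [[0, 0, 0], [-0.002, 0.022, -0.12], 0], [[0, 0, 0], [-0.002, 0.022, -0.16], 0], [[0, 0, 0], [-0.002, 0.022, -0.175], 0], [[0, 0, 0], [-0.002, 0.022, -0.182], 0], [[0, 0, 0], [-0.002, 0.022, -0.187], 0], [[0, 0, 0], [-0.002, 0.022, -0.187], 0]])

```text
time: 10.58
eef_pos: [452.4, 96.6, 196.2]
eef_rot: [3.14, -0.0, 1.684]
force: [0.6, 0.2, -1.5]
opening: 0.089
finger_force: 59.3
```

>>> step_arm(moves=[[[0, 0, 0], [0, 0, -0.003], 0], [[0, 0, 0], [0, 0, -0.005], 0], [[0, 0, 0], [0, 0, -0.005], 0]])

```text
time: 10.95
eef_pos: [452.3, 96.6, 195.9]
eef_rot: [3.139, -0.0, 1.684]
force: [-5.0, -1.9, 20.8]
opening: 0.093
finger_force: 62.5
```

>>> step_arm(moves=[[[0, 0, 0], [0, 0, 0.003], 0], [[0, 0, 0], [0, 0, 0.003], 20], [[0, 0, 0], [0, 0, 0.003], 34], [[0, 0, 0], [0, 0, 0.003], 34], [[0, 0, 0], [0, 0, 0.06], 34], [[0, 0, 0], [0, 0, 0.16], 34], [[0, 0, 0], [0, 0, 0.2], 0], [[0, 0, 0], [0, 0, 0.2], 0]])

```text
time: 11.95
eef_pos: [452.6, 96.7, 294.4]
eef_rot: [3.138, -0.0, 1.684]
force: [-0.2, 0.7, -0.4]
opening: 0.006
finger_force: 0.0
```

>>> step_arm(moves=[[[0, 0, 0], [0.06, -0.1, 0], 0], [[0, 0, 0], [0.12, -0.2, 0], 0], [[0, 0, 0], [0.134, -0.249, 0], 0], [[0, 0, 0], [0.134, -0.249, 0], 0]])

```text
time: 12.45
eef_pos: [519.3, -29.3, 291.3]
eef_rot: [-3.139, -0.001, 1.681]
force: [-0.6, 0.3, 0.2]
opening: -0.004
finger_force: 0.0
```

```bash
python3 - <<'E'
from h import *
o=env.get_obs();print(o['eef_pos'],o['eef_rot'],o['force'])
p,d,W=cap('top');np.savez('t6.npz',p=p,W=W)
a=cv2.resize(p[150:270,180:340],None,fx=5,fy=5,interpolation=cv2.INTER_CUBIC)
s,_,_=cap('side');b=cv2.resize(s[230:300,210:400],(800,295),interpolation=cv2.INTER_CUBIC)
cv2.imwrite('pics/c6.png',cv2.resize(np.vstack([a,b]),(536,600),interpolation=cv2.INTER_AREA)[...,::-1])
E
```

```text
[519.29394233 -29.28496924 291.34153454] [-3.13857909e+00 -5.90587375e-04  1.68127412e+00] [-0.59711054  0.32621136  0.18469807]
```

View pics/c6.png

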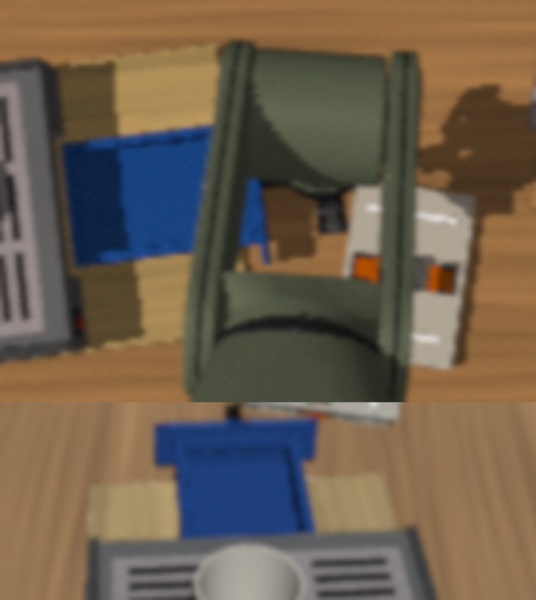

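The tray stands on the board with its back corners at (65,145) and (76,264), right at the mouth and about square. The lid is untouched.

```bash
python3 - <<'E'
from h import *
def pt(cx,cy,z):
    u,v=180+cx/.67/5-.4,150+cy/.67/5-.4
    P=plane('top',z).astype(np.float32);return np.array([cv2.remap(P[...,i].copy(),np.float32([[u]]),np.float32([[v]]),1)[0,0] for i in(0,1)])
U=np.array([492.8,203.5]);a=1.683;R=np.array([[np.cos(a),-np.sin(a)],[np.sin(a),np.cos(a)]])
for n,q in(('backR',pt(65,145,44)),('backL',pt(76,264,44)),('R210',pt(210,127,44)),('panelL',pt(269,262,58)),('boardR',pt(216,45,10)),('faceR',pt(43,62,80)),('faceL',pt(72,350,80))):print(n,((q-U)@R).round(1))
E
```

```text
backR [ -3.4 -53.8]
backL [-1.5 54.3]
R210 [-135.6  -53.7]
panelL [-174.7   74.2]
boardR [-147.2 -134. ]
faceR [   0.4 -124.6]
faceL [  2.8 129. ]
```

>>> step_arm(moves=[[[0, 0, 0], [0, 0, -0.1], 0], [[0, 0, 0], [0, 0, -0.18], 0], [[0, 0, 0], [0, 0, -0.196], 0], [[0, 0, 0], [0, 0, -0.196], 0], [[0, 0, 0], [-0.002, 0.02, -0.196], 0], [[0, 0, 0], [-0.004, 0.04, -0.196], 0], [[0, 0, 0], [-0.007, 0.06, -0.196], 0], [[0, 0, 0], [-0.009, 0.08, -0.196], 0]])

```text
time: 13.55
eef_pos: [514.9, 12.7, 196.0]
eef_rot: [3.14, 0.001, 1.685]
force: [0.4, -4.1, 3.2]
opening: 0.006
finger_force: 1.9
```

>>> step_arm(moves=[[[0, 0, 0], [-0.003, 0.03, 0], 0], [[0, 0, 0], [-0.007, 0.06, 0], 0], [[0, 0, 0], [-0.01, 0.09, 0], 0], [[0, 0, 0], [-0.013, 0.12, 0], 0], [[0, 0, 0], [-0.017, 0.15, 0], 0]])

```text
time: 14.18
eef_pos: [506.0, 88.2, 195.2]
eef_rot: [-3.141, 0.0, 1.684]
force: [0.8, -3.9, 3.2]
opening: 0.0
finger_force: 1.9
```

>>> step_arm(moves=[[[0, 0, 0], [-0.003, 0.03, 0], 0], [[0, 0, 0], [-0.007, 0.06, 0], 0], [[0, 0, 0], [-0.01, 0.09, 0], 0], [[0, 0, 0], [-0.012, 0.11, 0], 0], [[0, 0, 0], [-0.012, 0.11, 0], 0]])

```text
time: 14.8
eef_pos: [499.9, 143.2, 194.9]
eef_rot: [-3.141, -0.001, 1.685]
force: [-0.8, -0.9, -0.6]
opening: -0.002
finger_force: 0.0
```

```bash
cat > m.py <<'E'
from h import *
o=env.get_obs();print(o['eef_pos'],o['force'])
p,d,W=cap('top');np.savez('t7.npz',p=p,W=W)
U=np.array([492.8,203.5]);a=1.683;R=np.array([[np.cos(a),-np.sin(a)],[np.sin(a),np.cos(a)]])
h=cv2.cvtColor(p,cv2.COLOR_RGB2HSV);m=(h[...,0]>100)&(h[...,0]<135)&(h[...,1]>110)
q=(plane('top',58)-U)@R
m&=(q[...,0]>-150)&(q[...,0]<20)&(abs(q[...,1])<90)
for lo,hi in((-75,-45),(-45,-15),(15,45),(45,75)):
    k=m&(q[...,1]>lo)&(q[...,1]<hi);print(lo,k.sum(),np.percentile(q[...,0][k],[3,50,97]).round(1) if k.any() else '')
print('y range',np.percentile(q[...,1][m],[1,99]))
E
python3 m.py
```

```text
[499.93208171 143.15019349 194.92125992] [-0.83629564 -0.93384729 -0.56914976]
-75 0 
-45 0 
15 42 [-18.   -8.4   1.9]
45 0 
y range [23.28983539 39.63471379]
```

>>> step_arm(moves=[[[0, 0, 0], [-0.001, 0.008, 0], 0], [[0, 0, 0], [-0.002, 0.014, 0], 0], [[0, 0, 0], [-0.002, 0.02, 0], 0], [[0, 0, 0], [-0.002, 0.02, 0], 0]])

```text
time: 15.35
eef_pos: [499.3, 152.3, 195.2]
eef_rot: [3.141, -0.0, 1.684]
force: [0.3, 0.3, -0.6]
opening: -0.001
finger_force: 0.0
```

>>> step_arm(moves=[[[0, 0, 0], [-0.001, 0.006, 0], 0], [[0, 0, 0], [-0.001, 0.012, 0], 0], [[0, 0, 0], [-0.001, 0.012, 0], 0]])

```text
time: 15.72
eef_pos: [498.7, 156.2, 195.3]
eef_rot: [-3.141, 0.005, 1.687]
force: [1.2, -13.7, 2.0]
opening: 0.002
finger_force: 7.0
```

>>> step_arm(moves=[[[0, 0, 0], [0, 0.003, 0], 0], [[0, 0, 0], [0, 0.003, 0], 0]])

```text
time: 15.98
eef_pos: [498.8, 156.6, 195.3]
eef_rot: [-3.14, 0.007, 1.688]
force: [1.5, -19.3, 2.9]
opening: -0.003
finger_force: 10.1
```

>>> step_arm(moves=[[[0, 0, 0], [0.003, -0.03, 0], 0], [[0, 0, 0], [0.01, -0.09, 0.02], 0], [[0, 0, 0], [0.015, -0.15, 0.1], 0], [[0, 0, 0], [0, -0.25, 0.2], 0], [[0, 0, 0], [0, -0.35, 0.3], 0], [[0, 0, 0], [-0.1, -0.45, 0.35], 0], [[0, 0, 0], [-0.2, -0.55, 0.35], 0], [[0, 0, 0], [-0.25, -0.65, 0.35], 0]])

```text
time: 16.98
eef_pos: [385.1, -145.9, 370.2]
eef_rot: [3.139, 0.001, 1.685]
force: [1.1, -0.5, -0.3]
opening: 0.003
finger_force: 0.0
```

```bash
python3 m.py; python3 - <<'E'
import numpy as np,cv2
from h import *
p=np.load('t7.npz')['p']
a=cv2.resize(p[150:275,110:360],None,fx=3.2,fy=3.2,interpolation=cv2.INTER_CUBIC)
s,_,_=cap('side')
b=cv2.resize(s[225:300,220:400],(480,200),interpolation=cv2.INTER_CUBIC);c=cv2.resize(s[110:210,180:380],(320,200))
cv2.imwrite('pics/c7.png',np.vstack([a,np.hstack([b,c])])[...,::-1])
E
```

```text
[ 385.12929823 -145.92915617  370.15171657] [ 1.10399323 -0.54539333 -0.30880746]
-75 31 [-7.3 -2.3  2.1]
-45 35 [-7.2 -2.3  2.3]
15 35 [-7.6 -2.6  2. ]
45 38 [-7.9 -2.5  2.6]
y range [-70.43419731  73.80700433]
```

View pics/c7.png

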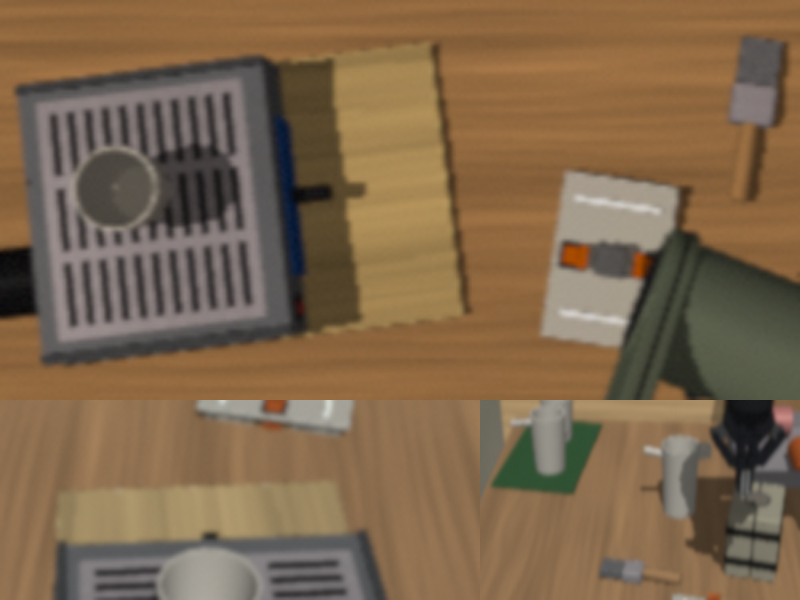

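The panel is parallel to the unit's face and flush against it (x about −5 to 0). The pull is at (312,194), the lid is flat on the bench, the other objects are in place and the arm is clear.

```bash
python3 -c "
from station import env
print(env.close_job())"
```

```text
the job is handed in; nothing more can be done
None
```

The job is handed in at about 17 s of the 72 s allowed: the lid is flat and right way up on the bare bench, the tray is fully home with its panel flush against the unit, and in the last pictures the jug, cup, mould and brush stand where they were; no verdict was returned.

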